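# Heft two chokes, re-seat the empty one, show the full one to the code reader

## Robot

A 6-joint arm with a two-finger parallel gripper is mounted at the origin on the work surface. World frame = base frame: x ahead of the robot, y to its left, z up, the work surface at z = 0. Lengths are in m, angles in rad, forces in N, time in s.
With the tool pointing down it reaches from about 0.35 to 0.775 m from the base axis. Payload 5.5 kg.
Tool frame: the origin (TCP) lies midway between the tips of the shut fingers; the grasp point (between the pads) lies 19 mm behind it; z points along the fingers, y is the line along which they close (so a half turn about z gives the same grasp; the last joint's range is limited). The gripper opens to 85 mm and grips with 20 to 120 N. Pads are 22 mm wide; open, the fingers measure 114 mm over their backs; the gripper's body (76 mm by 85 mm) begins 54 mm behind the grasp point. The pads swing forward as they close: fully open they stand 13 mm farther back than shut.
Start: joints at [1.029, 0.313, 0.046, 1.304, 0, 1.431], TCP at [0.225, 0.529, 0.231] pointing down, gripper open.
Joint ranges: [-2.76, 2.76], [-0.86, 1.69], [-1.03, 1.26], [-2.2, 2.34], [-1.47, 1.5], [-3.14, 3.14]. Speed limits (rad/s): [2.57, 2.57, 3.14, 3.14, 3.14, 3.14].

## Interface

Orientations are given as a unit quaternion [w, x, y, z].
In Python, from workcell import env gives the robot as it stands. The module is installed in compiled form; this text tells all that it offers.
- The arm moves only by the tool carry_out, never from a script. Its argument "series" is a list of rows, each an object with "delta_rot": the turn, a rotation vector about the world's x, y, z normalised to -1 to 1, where 1 is 0.1 rad, a list of three; "travel": the shift along the world's x, y, z normalised to -1 to 1, where 1 is 0.025 m, a list of three; "fingers": the closure, from -1 (fully open) to 1 (shut). In form: [{"delta_rot": [ax, ay, az], "travel": [tx, ty, tz], "fingers": fingers}, ...]. A call has 1 to 5 rows; each row shifts and turns the commanded pose from where the row before left it; what a row does not reach is not made up. A row lasts 1/8 s, in which the tool goes at most 62.5 mm and 10.7 degrees, less where a joint would pass 70% of its speed; a pose out of reach is approached as far as the arm can. A call with a number of a shift or a turn outside -1 to 1 is refused whole. A call with a gripper value outside its range is refused whole. The fingers move at their own pace and stop on an object; "squeeze" is the grip in N (left out, the last holds). Time passes only in rows, so rows that do not move let the fingers close. It gives the time, the measured TCP pose, the force, the opening and the grip force at its end, in the units of the state.
- env.get_state(): the state, without advancing time (a new reading comes with each control period).
- env.read_camera(name): name is "scene" or "top"; returns a dict with "color" (480x640x3 uint8, red, green, blue), "fx", "fy", "cx", "cy" (pixels), "world_from_camera" (4x4, takes a point from camera to world coordinates). Camera axes: x right, y up, looking along -z (the intrinsics and any distortion apply to the point x, -y, -z); pixel columns grow to the right and rows downward; lengths in m; the calibration is good to about 2 mm. A picture is of the moment at which its call begins. There is no depth.
- env.hand_in(): hands the job in; it is judged then, once.
The state is a dict: "clock": time; "joint_pos": joint angles; "qvel": joint speeds; "tau": joint torques, N m; "tcp_pos": TCP position; "orientation": TCP orientation; "wrist_force": force on the tool from outside, world axes, zero at the start; "ft_torque": the same for the moment, N m; "finger_gap": finger opening in m; "grip_force": force on a finger pad.
Only numpy, scipy, OpenCV 4.12 (cv2) and the standard library are available. Lean on these libraries where they do the work, as an engineer would, in place of code of your own. Each camera call takes 0.05 s, during which the arm holds its last target. There are 200 camera calls.

## Task

Two line chokes that look the same stand on the bench, but one was closed up without its winding inside: lift each in turn to feel which is heavier. Seat the lighter one back on its assembly fixture, slots over the two locating pins and fully home (either way round), let go of it, then take the heavier one and hold it up in front of the code reader, upright, with its code plate centred on the reader's window and squarely facing it at the reading distance of 8 cm. Finish while still holding it there, clear of everything and still; never tip either choke over, and leave the other things on the bench where they are.

Things in the scene. Friction and masses are not known exactly. Their poses are not given: they have to be found in the camera images.
- choke_a: line choke: aluminium housing 76 (x) x 46 (y) mm, cover 58 mm above the flange's underside, black terminal block on the cover near -x (to 70 mm). Flange 120 (x) x 46 (y) x 4 mm, a 13 (x) x 11 (y) mm slot through it at x = +48 and -48 mm. Origin: centre of the flange's underside; z up, +x to the end with the square code plate, roughly away from the robot. Either choke may be the heavier.
- choke_b: line choke: aluminium housing 76 (x) x 46 (y) mm, cover 58 mm above the flange's underside, black terminal block on the cover near -x (to 70 mm). Flange 120 (x) x 46 (y) x 4 mm, a 13 (x) x 11 (y) mm slot through it at x = +48 and -48 mm. Origin: centre of the flange's underside; z up, +x to the end with the square code plate, roughly away from the robot. Same build as choke_a.
- choke_a_code (a point): middle of choke_a's code plate (32 mm square), on its +x end face: 39 mm along +x from the choke's origin, 31 mm above the flange's underside. The heavier choke is at least 0.2 kg heavier; neither exceeds 0.55 kg
- choke_b_code (a point): the same point of choke_b
- fixture: fixed assembly fixture: base 190 x 100 x 14 mm, steel seat 140 x 62 mm on it, its top 20 mm above the bench; two 7 mm locating pins at x = +48 and -48 mm, y = 0, 15 mm tall, the top 6 mm tapered. Origin on the bench under the seat's middle, x along the pins, z up. An open clamp (not used) stands at the +x end: x = 75 to 158 mm, up to 83 mm above the bench
- fixture_seat (a point): middle of the top of the fixture's seat, 20 mm above the bench, between the pins; a choke fully home has its origin here, its flange flat on the seat and its slots over both pins
- reader: fixed code reader: black box 52 x 64 x 58 mm on a post with a 110 x 90 mm foot, window facing the reader's -x, its middle 170 mm above the bench; post top 205 mm. Origin on the bench, 30 mm behind the window; z up. A choke whose code plate faces the window has its +x along the reader's +x
- read_point (a point): reading point: 80 mm in front of the reader's window on its axis, 170 mm above the bench, in open air, axes as the reader's; the middle of the code plate belongs here
- screwdriver: screwdriver with a red handle, 200 mm long, lying flat; origin under its middle; bystander, leave in place
- tape: roll of black insulating tape lying flat, 60 mm across, 19 mm high; bystander, leave in place
- spanner: open-ended spanner, 160 mm long, lying flat; bystander, leave in place
- carton: small closed cardboard carton, 100 x 75 x 55 mm; bystander, leave in place
- gland: grey plastic cable gland, 34 mm across, 40 mm high, standing; bystander, leave in place
- tub: open white plastic tub, 72 mm across, 45 mm high; bystander, leave in place

How it is judged:
On the way, in this order (a step that is already met when the one before it is completed fails the run):
1. one of the chokes is lifted clear of the bench (((height (world z) of choke_a above 0.04 m and contact force between the fingers and choke_a above 1 N) or (height (world z) of choke_b above 0.04 m and contact force between the fingers and choke_b above 1 N))), for 0.2 s.
2. a choke sits fully home on the fixture's pins and is let go ((((z of choke_a in the frame of fixture between 0.017 and 0.0225 m and horizontal distance between choke_a and fixture_seat below 0.006 m and angle between the x axis of choke_a and the x axis of fixture, either way round below 0.1 rad and angle between choke_a's own z axis and vertical below 0.05 rad) and contact force between the fingers and choke_a below 0.05 N) or ((z of choke_b in the frame of fixture between 0.017 and 0.0225 m and horizontal distance between choke_b and fixture_seat below 0.006 m and angle between the x axis of choke_b and the x axis of fixture, either way round below 0.1 rad and angle between choke_b's own z axis and vertical below 0.05 rad) and contact force between the fingers and choke_b below 0.05 N))), for 0.2 s.
3. with one choke on the fixture, the other is lifted clear ((((z of choke_a in the frame of fixture between 0.017 and 0.0225 m and horizontal distance between choke_a and fixture_seat below 0.006 m and angle between the x axis of choke_a and the x axis of fixture, either way round below 0.1 rad and angle between choke_a's own z axis and vertical below 0.05 rad) and (height (world z) of choke_b above 0.04 m and contact force between the fingers and choke_b above 1 N)) or ((z of choke_b in the frame of fixture between 0.017 and 0.0225 m and horizontal distance between choke_b and fixture_seat below 0.006 m and angle between the x axis of choke_b and the x axis of fixture, either way round below 0.1 rad and angle between choke_b's own z axis and vertical below 0.05 rad) and (height (world z) of choke_a above 0.04 m and contact force between the fingers and choke_a above 1 N)))), for 0.2 s.
At the end, for the whole second after the job is handed in: Lighter choke fully home on the pins (6 mm, 0.1 rad), released. Heavier one held still in the fingers, touching nothing else, upright within 0.15 rad, code plate within 20 mm sideways and in height and 30 mm in distance of the reading point, facing the window within 0.26 rad ((((x of choke_a_code in the frame of read_point between -0.03 and 0.03 m and y of choke_a_code in the frame of read_point between -0.02 and 0.02 m and z of choke_a_code in the frame of read_point between -0.02 and 0.02 m and x of choke_a in the frame of read_point below -0.01 m and angle between the x axis of choke_a and the x axis of reader, either way round below 0.26 rad and angle between choke_a's own z axis and vertical below 0.15 rad and contact force between the fingers and choke_a above 1 N and contact force between choke_a and reader below 0.05 N and contact force between choke_a and fixture below 0.05 N and linear speed of choke_a below 0.02 m/s) and ((z of choke_b in the frame of fixture between 0.017 and 0.0225 m and horizontal distance between choke_b and fixture_seat below 0.006 m and angle between the x axis of choke_b and the x axis of fixture, either way round below 0.1 rad and angle between choke_b's own z axis and vertical below 0.05 rad) and contact force between the fingers and choke_b below 0.05 N and contact force between choke_b and fixture between 0.5 and 3.7 N and linear speed of choke_b below 0.02 m/s)) or ((x of choke_b_code in the frame of read_point between -0.03 and 0.03 m and y of choke_b_code in the frame of read_point between -0.02 and 0.02 m and z of choke_b_code in the frame of read_point between -0.02 and 0.02 m and x of choke_b in the frame of read_point below -0.01 m and angle between the x axis of choke_b and the x axis of reader, either way round below 0.26 rad and angle between choke_b's own z axis and vertical below 0.15 rad and contact force between the fingers and choke_b above 1 N and contact force between choke_b and reader below 0.05 N and contact force between choke_b and fixture below 0.05 N and linear speed of choke_b below 0.02 m/s) and ((z of choke_a in the frame of fixture between 0.017 and 0.0225 m and horizontal distance between choke_a and fixture_seat below 0.006 m and angle between the x axis of choke_a and the x axis of fixture, either way round below 0.1 rad and angle between choke_a's own z axis and vertical below 0.05 rad) and contact force between the fingers and choke_a below 0.05 N and contact force between choke_a and fixture between 0.5 and 3.7 N and linear speed of choke_a below 0.02 m/s)))); the arm keeps its last pose, push and grip.
It fails at once if a choke is tipped over (angle between any of choke_a, choke_b's own z axis and vertical above 0.6 rad).
It fails at once if another thing on the bench is shifted by more than 3 cm (distance of any of screwdriver, tape, spanner, carton, gland, tub from where it was at the start of the episode above 0.03 m).
It also fails if it takes over 72 s, if anything falls off the work surface, if the arm or the gripper's body presses on something with over 40 N, if the wrist force passes 120 N, or if a joint passes its speed limit or range.

## Working session

There is one attempt and no reset: what is moved stays moved. The work goes in short steps, Python scripts to look and compute and a tool call to move; the robot and the scene stay as the last step left them, time stands still between calls to the robot, and variables do not carry over. Pictures are saved under pics/ and viewed, at most 10 in all, crops included, and the job is handed in when it is done.

Besides the shell and the picture viewer there is one more tool, called after "Call:" as name(argument=value, ...) on one line, values as JSON. carry_out: Moves the arm, as the interface text tells. Its arguments: {"type":"object","properties":{"series":{"type":"array","items":{"type":"object","properties":{"delta_rot":{"type":"array","items":{"type":"number"}},"travel":{"type":"array","items":{"type":"number"}},"fingers":{"type":"number"}}}},"squeeze":{"type":"number"}},"required":["series"]}

```bash
mkdir -p pics; cat > h.py <<'E'
import numpy as np, cv2
from workcell import env
def shot(n,tag):
    c=env.read_camera(n); cv2.imwrite(f'pics/{tag}.png',c['color'][:,:,::-1]); np.savez(f'pics/{tag}.npz',**c); return c
def load(tag): return dict(np.load(f'pics/{tag}.npz'))
def ray(c,u,v):
    T=c['world_from_camera']; d=np.array([(u-c['cx'])/c['fx'],-(v-c['cy'])/c['fy'],-1]); return T[:3,3],T[:3,:3]@d
def onz(c,u,v,z):
    o,d=ray(c,u,v); return o+d*(z-o[2])/d[2]
E
python3 - <<'E'
from h import *
for n in('scene','top'):
    c=shot(n,n+'0'); print(n,list(c.keys()),c['fx'],c['fy'],c['cx'],c['cy'],np.round(c['world_from_camera'],3).tolist())
print(env.get_state())
E
```

```text
scene ['color', 'fx', 'fy', 'cx', 'cy', 'world_from_camera'] 508.09496822289236 508.09496822289236 317.4563187097933 228.70908587122491 [[-0.365, -0.533, 0.764, 1.377], [0.931, -0.205, 0.302, 0.295], [-0.004, 0.821, 0.571, 0.751], [0.0, 0.0, 0.0, 1.0]]
top ['color', 'fx', 'fy', 'cx', 'cy', 'world_from_camera'] 564.906763596782 564.906763596782 324.0421902863496 243.19819684698192 [[-0.022, 0.997, -0.071, 0.453], [-1.0, -0.023, -0.003, -0.037], [-0.005, 0.071, 0.997, 1.622], [0.0, 0.0, 0.0, 1.0]]
{'clock': 0.1, 'joint_pos': array([ 1.02941508e+00,  3.13897640e-01,  4.50775632e-02,  1.30358024e+00,
       -4.15861678e-05,  1.43120724e+00]), 'qvel': array([-0.00065736, -0.00200748,  0.00243989,  0.00274003, -0.00127529,
        0.00010722]), 'tau': array([ 2.96368249e-03, -4.81727314e+01,  2.99244744e+01,  1.27504097e-02,
       -7.90324452e-05,  9.01761098e-06]), 'tcp_pos': array([0.224642  , 0.52880751, 0.23050762]), 'orientation': array([-2.48222165e-04,  1.99547389e-01,  9.79887849e-01, -7.62897826e-04]), 'wrist_force': array([-0.45787398,  0.32562762,  0.65097631]), 'ft_torque': array([0.04273504, 0.00024208, 0.04313022]), 'grip_force': 0.0, 'finger_gap': 0.08535201936769576}
```

View pics/top0.png

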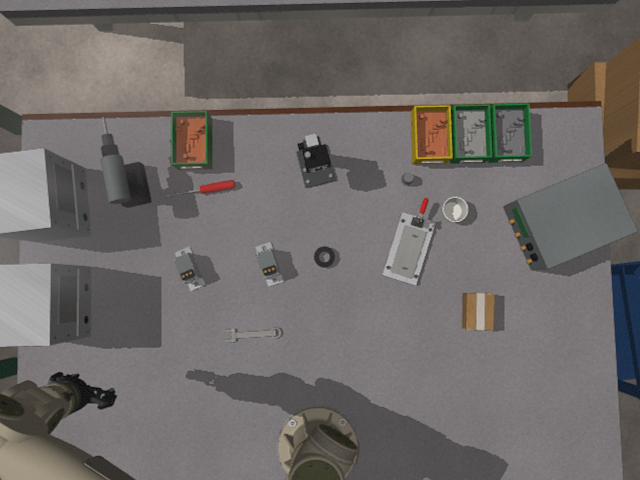

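View pics/scene0.png

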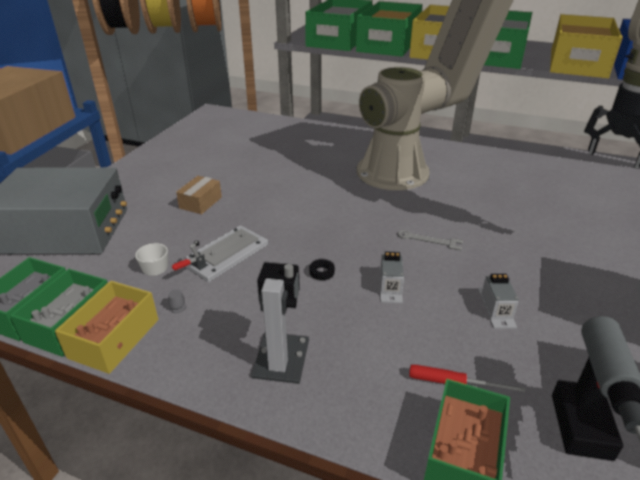

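The top view shows chokes at about (188,268) and (269,262), the fixture at (410,249) with its clamp to the upper right, the reader at (315,160), and the tape at (325,257). I'll enlarge these for measuring.

```bash
python3 - <<'E'
from h import *
c=load('top0')['color'][:,:,::-1]
def crop(x,y,w,h,s): return cv2.resize(c[y:y+h,x:x+w],None,fx=s,fy=s,interpolation=cv2.INTER_CUBIC)
a=crop(165,240,60,60,5);b=crop(245,235,60,60,5)
f=crop(375,195,80,100,6)[:600]
left=np.vstack([a,b]); r=crop(285,120,60,80,5)
out=np.hstack([left,f[:600]]); print(out.shape)
cv2.imwrite('pics/crop1.png',out)
s=load('scene0')['color'][:,:,::-1]
def crop(x,y,w,h,sc): return cv2.resize(s[y:y+h,x:x+w],None,fx=sc,fy=sc,interpolation=cv2.INTER_CUBIC)
out=np.hstack([np.vstack([crop(475,265,60,70,4),crop(365,240,60,70,4)]),crop(175,215,110,112,5)])
print(out.shape); cv2.imwrite('pics/crop2.png',out)
E
```

```text
(600, 780, 3)
(560, 790, 3)
```

View pics/crop1.png

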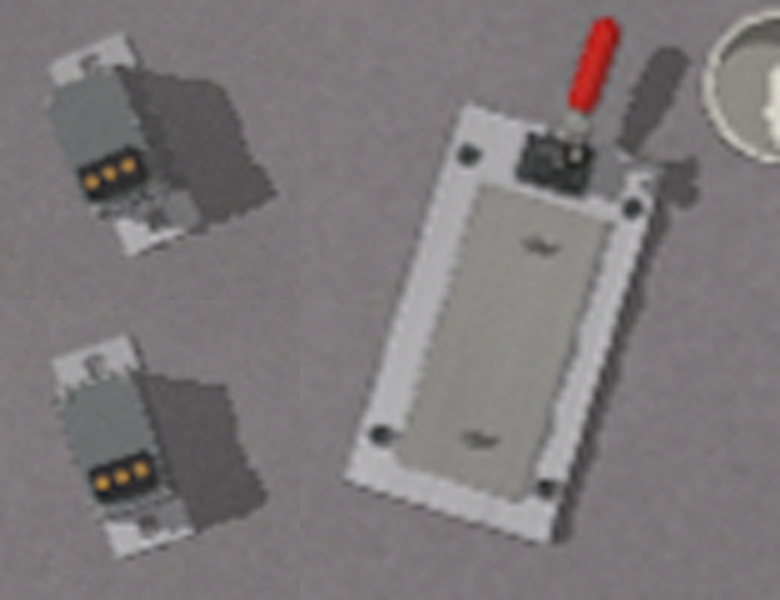

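View pics/crop2.png

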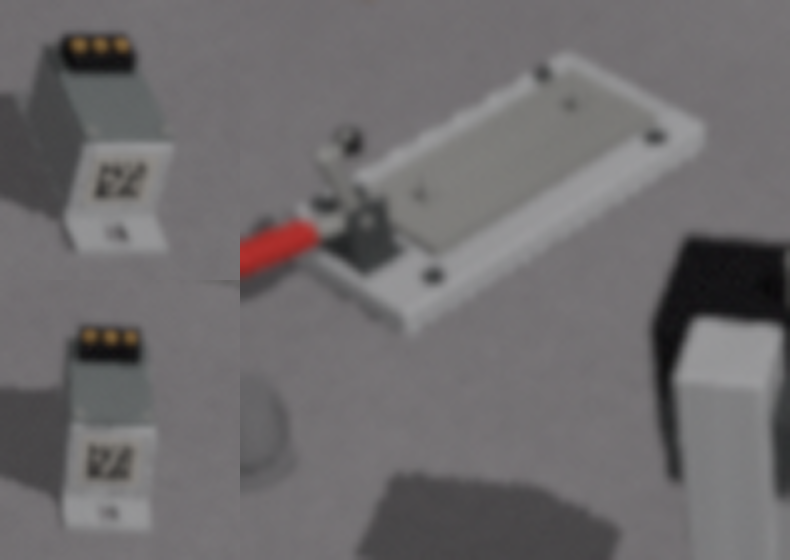

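The crops show the chokes' flange corners and slots, the fixture's seat and pins, and the code plates clearly. I'll enlarge the reader next.

```bash
python3 - <<'E'
from h import *
c=load('top0')['color'][:,:,::-1];s=load('scene0')['color'][:,:,::-1]
f=lambda im,x,y,w,h,k: cv2.resize(im[y:y+h,x:x+w],None,fx=k,fy=k,interpolation=cv2.INTER_CUBIC)
a=f(c,285,125,60,70,6);b=f(s,240,250,80,140,4)
out=np.zeros((560,680,3),np.uint8); out[:420,:360]=a; out[:,360:]=b
cv2.imwrite('pics/crop3.png',out)
E
```

```text
(no output)
```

View pics/crop3.png

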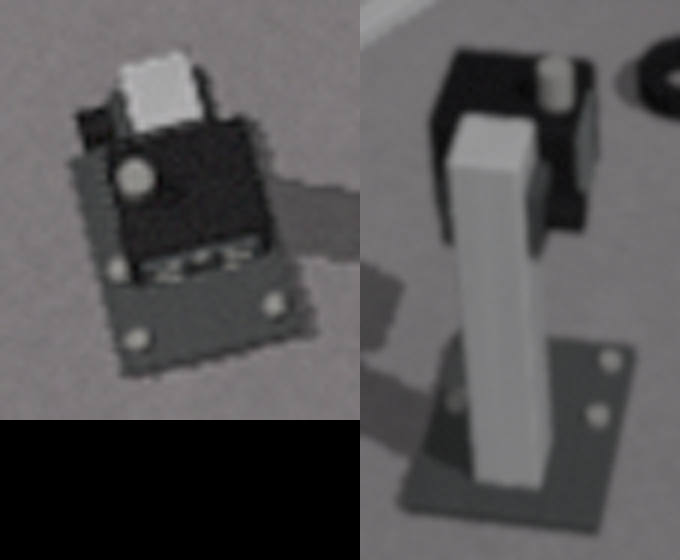

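```bash
cat > m.py <<'E'
from h import *
from scipy.optimize import least_squares
T=load('top0');S=load('scene0')
def px(x0,y0,k,u,v): return x0+(u+.5)/k-.5, y0+(v+.5)/k-.5
def proj(c,P):
    W=np.linalg.inv(c['world_from_camera']); p=W[:3,:3]@P+W[:3,3]; return np.array([c['cx']-c['fx']*p[0]/p[2],c['cy']+c['fy']*p[1]/p[2]])
def fit(name,obs,x0):
    # obs: (cam, (u,v), local xyz)
    def f(q,raw=False):
        cs,sn=np.cos(q[2]),np.sin(q[2]); r=[]
        for c,uv,l in obs: r.append(proj(c,np.array([q[0]+cs*l[0]-sn*l[1],q[1]+sn*l[0]+cs*l[1],l[2]]))-uv)
        return np.ravel(r)
    s=least_squares(f,x0,loss='soft_l1',f_scale=0.7); print(name,np.round(s.x,4),'yawdeg',round(np.degrees(s.x[2]),1)); print(np.round(s.fun.reshape(-1,2) if False else f(s.x).reshape(-1,2),1).tolist()); return s.x
if __name__=='__main__':
    t=lambda x,y,k,dv=0:(lambda u,v:px(x,y,k,u,v-dv))
    A=t(165,240,5);B=t(245,235,5,300);F=lambda u,v:px(375,195,6,u-300,v)
    sA=t(475,265,4);sB=t(365,240,4,280);sF=lambda u,v:px(175,215,5,u-240,v)
    def ch(a,s,far,slots,near,top,bot,code):
        o=[(T,a(*far[0]),(.06,.023,.004)),(T,a(*far[1]),(.06,-.023,.004)),(T,a(*slots[0]),(.048,0,.004)),(T,a(*slots[1]),(-.048,0,.004)),(T,a(*near[0]),(-.06,.023,.004)),(T,a(*near[1]),(-.06,-.023,.004))]
        o+=[(S,s(*top[0]),(.038,-.023,.058)),(S,s(*top[1]),(.038,.023,.058)),(S,s(*bot[0]),(.06,-.023,0)),(S,s(*bot[1]),(.06,.023,0)),(S,s(*code),(.039,0,.031))]
        return o
    fit('L',ch(A,sA,[(50,72),(128,33)],[(92,62),(158,215)],[(130,255),(200,228)],[(82,145),(172,147)],[(80,250),(166,250)],(121,181)),[.5,.35,.4])
    fit('M',ch(B,sB,[(53,362),(128,335)],[(96,366),(150,522)],[(118,557),(192,533)],[(70,427),(155,428)],[(66,526),(150,528)],(110,462)),[.5,.12,.35])
    o=[(T,F(485,183),(.07,.031,.02)),(T,F(612,218),(.07,-.031,.02)),(T,F(400,462),(-.07,.031,.02)),(T,F(527,502),(-.07,-.031,.02)),(T,F(540,242),(.048,0,.027)),(T,F(479,437),(-.048,0,.027)),
       (S,sF(435,250),(.07,.031,.02)),(S,sF(663,120),(-.07,.031,.02)),(S,sF(571,103),(-.048,0,.027)),(S,sF(420,193),(.048,0,.027))]
    fit('fix',o,[.5,-.3,-.3])
    R=t(285,125,6);sR=lambda u,v:px(240,250,4,u-360,v)
    o=[(T,R(108,150),(.022,.032,.199)),(T,R(246,115),(.022,-.032,.199)),(T,R(131,260),(-.03,.032,.199)),(T,R(269,236),(-.03,-.032,.199)),(S,sR(452,52),(-.03,-.032,.199)),(S,sR(597,62),(-.03,.032,.199))]
    r=fit('reader',o,[.8,0,.2])
    print('read pt',r[:2]-.11*np.array([np.cos(r[2]),np.sin(r[2])]))
    from scipy.spatial.transform import Rotation
    q=env.get_state()['orientation']; print(Rotation.from_quat(q[[1,2,3,0]]).as_matrix().round(3))
E
python3 m.py
```

```text
L [0.5058 0.3551 0.3866] yawdeg 22.1
[[-0.3, -2.2], [-1.1, -0.8], [0.3, 0.4], [-0.1, 0.6], [-0.4, -0.3], [0.5, -1.4], [0.5, -2.1], [1.0, -2.9], [-1.3, 0.4], [-0.1, 0.1], [-0.4, -1.0]]
M [0.513  0.1273 0.3073] yawdeg 17.6
[[-0.3, -0.7], [-0.1, -0.5], [-0.0, -0.2], [-0.2, 0.4], [-0.1, -0.0], [0.4, -0.5], [-0.0, -2.6], [0.6, -2.0], [-0.5, 0.1], [0.1, 0.5], [-0.1, -0.9]]
fix [ 0.5389 -0.2716 -0.3257] yawdeg -18.7
[[0.1, -0.8], [-0.1, -0.1], [-0.0, -0.3], [-0.2, -0.4], [-0.4, -0.2], [-0.1, -0.3], [-0.4, -1.1], [-2.2, -2.4], [0.7, -2.0], [0.8, -1.9]]
reader [ 0.7821 -0.0155  0.1919] yawdeg 11.0
[[-1.0, -1.1], [0.4, -0.5], [-0.6, 0.2], [0.9, -1.1], [0.5, -3.8], [-0.1, -2.3]]
read pt [ 0.67414414 -0.03648562]
[[-0.92   0.391 -0.001]
 [ 0.391  0.92  -0.001]
 [ 0.    -0.002 -1.   ]]
```

```bash
sed -i "s/    def f(q,raw/    obs=[o for o in obs if o[0] is T]\n    def f(q,raw/" m.py; python3 m.py
```

```text
L [0.5042 0.3546 0.3784] yawdeg 21.7
[[0.0, -1.8], [-0.7, -0.2], [0.6, 0.9], [-0.1, 1.2], [-0.4, 0.2], [0.6, -0.7]]
M [0.5122 0.1271 0.3051] yawdeg 17.5
[[-0.2, -0.5], [-0.0, -0.2], [0.1, 0.1], [-0.2, 0.6], [-0.1, 0.2], [0.4, -0.2]]
fix [ 0.5379 -0.2719 -0.3244] yawdeg -18.6
[[0.2, -0.4], [-0.1, 0.2], [0.1, 0.1], [-0.0, -0.1], [-0.3, 0.1], [0.0, 0.0]]
reader [ 0.7804 -0.0157  0.1883] yawdeg 10.8
[[-0.9, -0.5], [0.6, 0.2], [-0.6, 0.9], [1.0, -0.4]]
read pt [ 0.67237536 -0.03626433]
[[-0.92   0.391 -0.001]
 [ 0.391  0.92  -0.001]
 [ 0.    -0.002 -1.   ]]
```

Call:
carry_out(series=[{"delta_rot": [0,0,0.65],"travel": [0.93,-0.58,0],"fingers": -1},{"delta_rot": [0,0,0.65],"travel": [0.93,-0.58,0],"fingers": -1},{"delta_rot": [0,0,0.65],"travel": [0.93,-0.58,0],"fingers": -1},{"delta_rot": [0,0,0.65],"travel": [0.93,-0.58,0],"fingers": -1}], squeeze=40)

```text
clock: 0.6
tcp_pos: [0.3184, 0.4705, 0.2308]
orientation: [-0.0, 0.07, 0.998, -0.0]
wrist_force: [-0.1, -0.5, -0.1]
finger_gap: 0.0855
grip_force: 0.0
```

Call:
carry_out(series=[{"delta_rot": [0,0,0.65],"travel": [0.93,-0.58,0],"fingers": -1},{"delta_rot": [0,0,0.65],"travel": [0.93,-0.58,0],"fingers": -1},{"delta_rot": [0,0,0.65],"travel": [0.93,-0.58,0],"fingers": -1},{"delta_rot": [0,0,0.65],"travel": [0.93,-0.58,0],"fingers": -1}])

```text
clock: 1.1
tcp_pos: [0.4114, 0.4125, 0.2308]
orientation: [-0.0, -0.06, 0.998, -0.0]
wrist_force: [-0.7, 0.1, 0.2]
finger_gap: 0.0855
grip_force: 0.0
```

Call:
carry_out(series=[{"delta_rot": [0,0,0.65],"travel": [0.93,-0.58,-0.6],"fingers": -1},{"delta_rot": [0,0,0.65],"travel": [0.93,-0.58,-0.6],"fingers": -1},{"delta_rot": [0,0,0.65],"travel": [0.93,-0.58,-0.6],"fingers": -1},{"delta_rot": [0,0,0.65],"travel": [0.93,-0.58,-0.6],"fingers": -1},{"delta_rot": [0,0,0],"travel": [0,0,0],"fingers": -1}])

```text
clock: 1.72
tcp_pos: [0.5042, 0.3536, 0.1692]
orientation: [-0.002, -0.187, 0.982, -0.001]
wrist_force: [-0.9, 1.3, -0.9]
finger_gap: 0.085
grip_force: 0.0
```

```bash
cat >> h.py <<'E'
from scipy.spatial.transform import Rotation
def st():
    s=env.get_state(); R=Rotation.from_quat(s['orientation'][[1,2,3,0]]).as_matrix()
    print('t',round(s['clock'],2),'tcp',s['tcp_pos'].round(4),'yaw',round(np.arctan2(-R[0,1],R[1,1]),4),'tilt',(R[:2,2]).round(3),'F',s['wrist_force'].round(2),'M',s['ft_torque'].round(2),'gap',round(s['finger_gap'],4),'grip',round(s['grip_force'],1)); return s
E
python3 -c "
from h import *
st(); shot('top','top1')
c=load('top1')['color'][:,:,::-1]; cv2.imwrite('pics/c4.png',cv2.resize(c[210:310,140:240],None,fx=5,fy=5,interpolation=cv2.INTER_CUBIC))"
```

```text
t 1.73 tcp [0.5042 0.3536 0.1692] yaw 0.3753 tilt [-0.003 -0.002] F [-0.94  1.3  -0.85] M [0.04 0.03 0.01] gap 0.085 grip 0.0
```

Call:
carry_out(series=[{"travel": [0,0.04,-1],"delta_rot": [0,0,0],"fingers": -1},{"travel": [0,0,-1],"delta_rot": [0,0,0],"fingers": -1},{"travel": [0,0,-1],"delta_rot": [0,0,0],"fingers": -1},{"travel": [0,0,-1],"delta_rot": [0,0,0],"fingers": -1},{"travel": [0,0,-1],"delta_rot": [0,0,0],"fingers": -1}])

```text
clock: 2.4
tcp_pos: [0.5032, 0.3573, 0.0465]
orientation: [0.0, -0.188, 0.982, 0.0]
wrist_force: [0.3, 0.1, -0.5]
finger_gap: 0.0854
grip_force: 0.0
```

Call:
carry_out(series=[{"travel": [0,0,-0.9],"delta_rot": [0,0,0],"fingers": -1},{"travel": [0,0,0],"delta_rot": [0,0,0],"fingers": 1},{"travel": [0,0,0],"delta_rot": [0,0,0],"fingers": 1},{"travel": [0,0,0],"delta_rot": [0,0,0],"fingers": 1},{"travel": [0,0,0],"delta_rot": [0,0,0],"fingers": 1}])

```text
clock: 3.02
tcp_pos: [0.5047, 0.357, 0.0255]
orientation: [0.001, -0.188, 0.982, 0.001]
wrist_force: [-1.1, 0.9, 6.2]
finger_gap: 0.0452
grip_force: 43.2
```

Call:
carry_out(series=[{"travel": [0,0,0],"delta_rot": [0,0,0],"fingers": 1},{"travel": [0,0,0],"delta_rot": [0,0,0],"fingers": 1}])

```text
clock: 3.28
tcp_pos: [0.5047, 0.357, 0.0255]
orientation: [0.001, -0.188, 0.982, 0.001]
wrist_force: [-0.6, 1.3, 6.8]
finger_gap: 0.0456
grip_force: 43.3
```

```bash
python3 -c "
from h import *
st()"
```

```text
t 3.27 tcp [0.5047 0.357  0.0255] yaw 0.3784 tilt [0.002 0.002] F [-0.6   1.33  6.85] M [0.08 0.27 0.  ] gap 0.0456 grip 43.3
```

Call:
carry_out(series=[{"travel": [0,0,0.4],"delta_rot": [0,0,0],"fingers": 1},{"travel": [0,0,0.8],"delta_rot": [0,0,0],"fingers": 1},{"travel": [0,0,1],"delta_rot": [0,0,0],"fingers": 1},{"travel": [0,0,1],"delta_rot": [0,0,0],"fingers": 1},{"travel": [0,0,0.4],"delta_rot": [0,0,0],"fingers": 1}])

```text
clock: 3.9
tcp_pos: [0.5047, 0.3565, 0.1157]
orientation: [0.001, -0.188, 0.982, 0.0]
wrist_force: [0.2, 0.4, -1.3]
finger_gap: 0.0453
grip_force: 42.5
```

Call:
carry_out(series=[{"travel": [0,0,0],"delta_rot": [0,0,0],"fingers": 1},{"travel": [0,0,0],"delta_rot": [0,0,0],"fingers": 1},{"travel": [0,0,0],"delta_rot": [0,0,0],"fingers": 1}])

```text
clock: 4.28
tcp_pos: [0.5032, 0.3558, 0.1126]
orientation: [-0.001, -0.188, 0.982, -0.0]
wrist_force: [-0.3, -0.5, -1.7]
finger_gap: 0.0457
grip_force: 42.5
```

Call:
carry_out(series=[{"travel": [0,0,0],"delta_rot": [0,0,0],"fingers": 1}])

```text
clock: 4.4
tcp_pos: [0.5035, 0.356, 0.113]
orientation: [-0.001, -0.188, 0.982, -0.0]
wrist_force: [-0.4, -0.1, -2.4]
finger_gap: 0.0457
grip_force: 42.5
```

Call:
carry_out(series=[{"travel": [0,0,0],"delta_rot": [0,0,0],"fingers": 1}])

```text
clock: 4.53
tcp_pos: [0.5038, 0.3562, 0.1134]
orientation: [-0.0, -0.188, 0.982, -0.0]
wrist_force: [0.0, -0.4, -1.3]
finger_gap: 0.0455
grip_force: 42.5
```

```bash
python3 -c "
from h import *
for i in range(6): st(); shot('top','top2')
"
```

```text
t 4.53 tcp [0.5038 0.3562 0.1134] yaw 0.3782 tilt [-0.001 -0.   ] F [ 0.04 -0.38 -1.28] M [-0.02 -0.   -0.03] gap 0.0455 grip 42.5
t 4.58 tcp [0.5038 0.3562 0.1136] yaw 0.3782 tilt [-0. -0.] F [ 0.91 -0.16 -2.05] M [-0.01 -0.03 -0.02] gap 0.0456 grip 42.5
t 4.62 tcp [0.5038 0.3562 0.1137] yaw 0.3782 tilt [-0.  0.] F [-0.48  0.01 -1.79] M [-0.02 -0.01  0.05] gap 0.0454 grip 42.5
t 4.67 tcp [0.5039 0.3562 0.1138] yaw 0.3782 tilt [-0.  0.] F [ 0.35  0.72 -0.47] M [-0.01 -0.   -0.02] gap 0.0454 grip 42.5
t 4.72 tcp [0.5039 0.3562 0.1138] yaw 0.3782 tilt [-0.  0.] F [-0.26 -0.28 -1.31] M [-0.04 -0.02  0.08] gap 0.0453 grip 42.5
t 4.78 tcp [0.5039 0.3562 0.1138] yaw 0.3782 tilt [0. 0.] F [ 0.72  0.84 -1.78] M [-0.01  0.02 -0.01] gap 0.0454 grip 42.5
```

Call:
carry_out(series=[{"delta_rot": [0,0,-0.1],"travel": [0.05,-0.3,0.5],"fingers": 1},{"delta_rot": [0,0,-0.2],"travel": [0.05,-0.6,0.5],"fingers": 1},{"delta_rot": [0,0,-0.3],"travel": [0.05,-1,0.4],"fingers": 1},{"delta_rot": [0,0,-0.3],"travel": [0.05,-1,0],"fingers": 1},{"delta_rot": [0,0,-0.3],"travel": [0.05,-1,0],"fingers": 1}])

```text
clock: 5.45
tcp_pos: [0.5107, 0.2571, 0.1504]
orientation: [0.001, -0.128, 0.992, 0.0]
wrist_force: [-0.5, 0.2, -1.5]
finger_gap: 0.0455
grip_force: 42.4
```

Call:
carry_out(series=[{"delta_rot": [0,0,-0.3],"travel": [0.05,-1,0],"fingers": 1},{"delta_rot": [0,0,-0.3],"travel": [0.05,-1,0],"fingers": 1},{"delta_rot": [0,0,-0.3],"travel": [0.05,-1,0],"fingers": 1},{"delta_rot": [0,0,-0.3],"travel": [0.05,-1,0],"fingers": 1},{"delta_rot": [0,0,-0.3],"travel": [0.05,-1,0],"fingers": 1}])

```text
clock: 6.08
tcp_pos: [0.5167, 0.132, 0.1502]
orientation: [0.001, -0.053, 0.999, -0.0]
wrist_force: [1.2, 0.0, -1.2]
finger_gap: 0.0451
grip_force: 42.4
```

Call:
carry_out(series=[{"delta_rot": [0,0,-0.3],"travel": [0.05,-1,0],"fingers": 1},{"delta_rot": [0,0,-0.3],"travel": [0.05,-1,0],"fingers": 1},{"delta_rot": [0,0,-0.3],"travel": [0.05,-1,0],"fingers": 1},{"delta_rot": [0,0,-0.3],"travel": [0.05,-1,0],"fingers": 1},{"delta_rot": [0,0,-0.3],"travel": [0.05,-1,0],"fingers": 1}])

```text
clock: 6.7
tcp_pos: [0.5227, 0.0069, 0.1502]
orientation: [0.001, 0.022, 1.0, -0.0]
wrist_force: [0.6, -0.3, -1.9]
finger_gap: 0.0455
grip_force: 42.4
```

Call:
carry_out(series=[{"delta_rot": [0,0,-0.3],"travel": [0.05,-1,0],"fingers": 1},{"delta_rot": [0,0,-0.3],"travel": [0.05,-1,0],"fingers": 1},{"delta_rot": [0,0,-0.3],"travel": [0.05,-1,0],"fingers": 1},{"delta_rot": [0,0,-0.3],"travel": [0.05,-1,0],"fingers": 1},{"delta_rot": [0,0,-0.3],"travel": [0.05,-1,0],"fingers": 1}])

```text
clock: 7.32
tcp_pos: [0.5287, -0.1181, 0.1502]
orientation: [0.001, 0.097, 0.995, -0.0]
wrist_force: [-0.1, 0.1, -1.7]
finger_gap: 0.0457
grip_force: 42.4
```

Call:
carry_out(series=[{"delta_rot": [0,0,-0.3],"travel": [0.05,-1,0],"fingers": 1},{"delta_rot": [0,0,-0.3],"travel": [0.05,-1,0],"fingers": 1},{"delta_rot": [0,0,-0.3],"travel": [0.05,-1,0],"fingers": 1},{"delta_rot": [0,0,-0.3],"travel": [0.05,-1,0],"fingers": 1},{"delta_rot": [0,0,-0.2],"travel": [0.05,-0.6,0],"fingers": 1}])

```text
clock: 7.95
tcp_pos: [0.5349, -0.2332, 0.15]
orientation: [0.001, 0.167, 0.986, -0.0]
wrist_force: [0.4, -0.1, -2.0]
finger_gap: 0.0456
grip_force: 42.4
```

Call:
carry_out(series=[{"delta_rot": [0,0,0],"travel": [0.1,-0.3,0],"fingers": 1},{"delta_rot": [0,0,0],"travel": [0,0,0],"fingers": 1},{"delta_rot": [0,0,0],"travel": [0,0,0],"fingers": 1}])

```text
clock: 8.32
tcp_pos: [0.5375, -0.238, 0.1488]
orientation: [-0.0, 0.165, 0.986, 0.0]
wrist_force: [-0.3, 0.1, -2.1]
finger_gap: 0.0454
grip_force: 42.4
```

```bash
python3 -c "
from h import *
for i in range(4): st(); shot('top','top3')
shot('scene','scene3')"
```

```text
t 8.32 tcp [ 0.5375 -0.238   0.1488] yaw -0.3309 tilt [-0.     0.001] F [-0.26  0.07 -2.11] M [0.   0.04 0.  ] gap 0.0454 grip 42.4
t 8.38 tcp [ 0.5376 -0.2379  0.1488] yaw -0.3308 tilt [-0.  0.] F [-0.01 -0.16 -2.22] M [ 0.04  0.04 -0.02] gap 0.0458 grip 42.4
t 8.43 tcp [ 0.5376 -0.2379  0.1488] yaw -0.3307 tilt [-0.  0.] F [ 0.44 -0.91 -2.1 ] M [-0.    0.01 -0.02] gap 0.0457 grip 42.4
t 8.47 tcp [ 0.5376 -0.238   0.1488] yaw -0.3307 tilt [-0.  0.] F [ 0.19  0.57 -1.37] M [0.02 0.04 0.02] gap 0.0455 grip 42.4
```

Call:
carry_out(series=[{"delta_rot": [0,0,0.06],"travel": [0.03,-0.5,0],"fingers": 1},{"delta_rot": [0,0,0],"travel": [0.03,-0.5,-0.3],"fingers": 1},{"delta_rot": [0,0,0],"travel": [0,-0.37,-0.8],"fingers": 1},{"delta_rot": [0,0,0],"travel": [0,0,-1],"fingers": 1},{"delta_rot": [0,0,0],"travel": [0,0,-0.8],"fingers": 1}])

```text
clock: 9.2
tcp_pos: [0.5386, -0.274, 0.0746]
orientation: [-0.0, 0.163, 0.987, 0.0]
wrist_force: [-0.3, -0.6, -2.2]
finger_gap: 0.0451
grip_force: 42.4
```

Call:
carry_out(series=[{"delta_rot": [0,0,0],"travel": [0,0,0],"fingers": 1},{"delta_rot": [0,0,0],"travel": [0,0,0],"fingers": 1},{"delta_rot": [0,0,0],"travel": [0,0,0],"fingers": 1}])

```text
clock: 9.57
tcp_pos: [0.5399, -0.2737, 0.0774]
orientation: [0.001, 0.162, 0.987, -0.0]
wrist_force: [-0.5, 0.6, -1.4]
finger_gap: 0.0452
grip_force: 42.3
```

```bash
python3 -c "
from h import *
f=lambda im,x,y,w,h,k: cv2.resize(im[y:y+h,x:x+w],None,fx=k,fy=k,interpolation=cv2.INTER_CUBIC)
st(); a=shot('top','top4')['color']; b=shot('scene','scene4')['color']
a=f(a,375,195,64,100,6)[:,:,::-1];b=f(b,175,185,80,120,5)[:,:,::-1]
cv2.imwrite('pics/c5.png',np.hstack([a[:600],b]))
"
```

```text
t 9.57 tcp [ 0.5399 -0.2737  0.0774] yaw -0.3259 tilt [ 0.002 -0.001] F [-0.46  0.56 -1.35] M [ 0.04  0.03 -0.05] gap 0.0452 grip 42.3
```

View pics/c5.png

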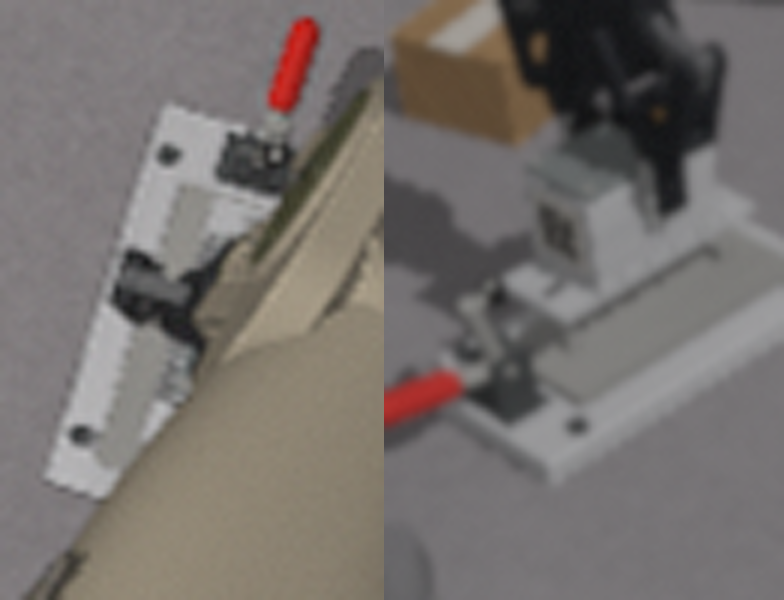

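The crop shows the choke held level above the seat. The code plate is at about (556,228), the near flange corner at (570,322), the slot at (556,288), and the far flange corner at (752,208). I'll measure choke against fixture with this camera alone, so calibration bias cancels.

```bash
cat > m2.py <<'E'
import m; from m import *
m.T=S  # keep only the scene points
s=lambda u,v:px(175,185,5,u-384,v); sF=lambda u,v:px(175,215,5,u-240,v)
zb=.0519
P=[((570,316),(.06,.023,.004)),((506,270),(.06,-.023,.004)),((556,288),(.048,0,.004)),((752,206),(-.06,.023,.004)),((528,172),(.038,-.023,.058)),((590,205),(.038,.023,.058)),((556,228),(.039,0,.031))]
c=fit('choke',[(S,s(*a),(l[0],l[1],l[2]+zb)) for a,l in P],[.54,-.27,-.32])
f=fit('fix',[(S,sF(435,250),(.07,.031,.02)),(S,s(585,402),(.07,.031,.02)),(S,sF(663,120),(-.07,.031,.02)),(S,sF(565,70),(-.07,-.031,.02))],[.54,-.27,-.32])
f2=fit('pins top',[(S,sF(571,103),(-.048,0,.035)),(S,sF(420,193),(.048,0,.035))],[.54,-.27,-.32])
f2=fit('pins base',[(S,sF(571,103),(-.048,0,.02)),(S,sF(420,193),(.048,0,.02))],[.54,-.27,-.32])
E
python3 m2.py
```

```text
choke [ 0.542  -0.2725 -0.3218] yawdeg -18.4
[[-0.4, 0.5], [-0.6, 2.1], [-0.1, -0.1], [1.4, -0.5], [-0.7, -1.7], [0.2, -1.1], [1.4, 0.6]]
fix [ 0.5434 -0.266  -0.3312] yawdeg -19.0
[[0.6, 0.5], [-0.6, 0.1], [-1.0, -0.9], [1.5, -0.1]]
pins top [ 0.5555 -0.2632 -0.3213] yawdeg -18.4
[[0.2, -0.3], [-0.2, 0.3]]
pins base [ 0.5384 -0.2748 -0.3336] yawdeg -19.1
[[0.0, -0.0], [-0.0, 0.0]]
```

Call:
carry_out(series=[{"delta_rot": [0,0,0],"travel": [-0.03,0.06,-0.3],"fingers": 1},{"delta_rot": [0,0,0],"travel": [0,0,-0.3],"fingers": 1},{"delta_rot": [0,0,0],"travel": [0,0,0],"fingers": 1},{"delta_rot": [0,0,0],"travel": [0,0,0],"fingers": 1}])

```text
clock: 10.18
tcp_pos: [0.5383, -0.2714, 0.0611]
orientation: [-0.0, 0.162, 0.987, 0.0]
wrist_force: [-0.4, -0.2, -1.1]
finger_gap: 0.0455
grip_force: 42.4
```

Call:
carry_out(series=[{"delta_rot": [0,0,0],"travel": [0,0,-0.1],"fingers": 1},{"delta_rot": [0,0,0],"travel": [0,0,-0.1],"fingers": 1},{"delta_rot": [0,0,0],"travel": [0,0,0],"fingers": 1}])

```text
clock: 10.55
tcp_pos: [0.5388, -0.2708, 0.0563]
orientation: [0.0, 0.162, 0.987, 0.001]
wrist_force: [2.5, 2.5, -0.3]
finger_gap: 0.0456
grip_force: 42.6
```

```bash
python3 -c "
from h import *
st()"
```

```text
t 10.55 tcp [ 0.5388 -0.2708  0.0563] yaw -0.3255 tilt [0.001 0.001] F [ 2.54  2.49 -0.32] M [ 0.83 -0.52 -0.21] gap 0.0456 grip 42.6
```

Call:
carry_out(series=[{"delta_rot": [0,0,-0.1],"travel": [0.04,0.05,0],"fingers": 1},{"delta_rot": [0,0,0],"travel": [0,0,-0.06],"fingers": 1},{"delta_rot": [0,0,0],"travel": [0,0,-0.06],"fingers": 1},{"delta_rot": [0,0,0],"travel": [0,0,0],"fingers": 1}])

```text
clock: 11.05
tcp_pos: [0.5394, -0.27, 0.053]
orientation: [-0.0, 0.167, 0.986, 0.0]
wrist_force: [1.3, 2.7, -1.8]
finger_gap: 0.0451
grip_force: 42.5
```

```bash
python3 -c "
from h import *
st()"
```

```text
t 11.05 tcp [ 0.5394 -0.27    0.053 ] yaw -0.3357 tilt [0.    0.001] F [ 1.32  2.71 -1.75] M [ 0.57 -0.27 -0.07] gap 0.0451 grip 42.5
```

Call:
carry_out(series=[{"delta_rot": [0,0,0],"travel": [0.01,0.04,0],"fingers": 1},{"delta_rot": [0,0,0],"travel": [0,0,-0.1],"fingers": 1},{"delta_rot": [0,0,0],"travel": [0,0,-0.1],"fingers": 1},{"delta_rot": [0,0,0],"travel": [0,0,-0.06],"fingers": 1},{"delta_rot": [0,0,0],"travel": [0,0,0],"fingers": 1}])

```text
clock: 11.68
tcp_pos: [0.5395, -0.2693, 0.0466]
orientation: [-0.0, 0.167, 0.986, 0.0]
wrist_force: [0.7, 0.4, -1.8]
finger_gap: 0.0453
grip_force: 42.4
```

```bash
python3 -c "
from h import *
st()"
```

```text
t 11.68 tcp [ 0.5395 -0.2693  0.0466] yaw -0.3359 tilt [-0.  0.] F [ 0.65  0.4  -1.84] M [-0.03  0.05  0.02] gap 0.0453 grip 42.4
```

Call:
carry_out(series=[{"delta_rot": [0,0,0],"travel": [0,0,-0.06],"fingers": 1},{"delta_rot": [0,0,0],"travel": [0,0,-0.04],"fingers": 1},{"delta_rot": [0,0,0],"travel": [0,0,0],"fingers": 1}])

```text
clock: 12.05
tcp_pos: [0.5398, -0.2694, 0.0455]
orientation: [0.0, 0.167, 0.986, -0.0]
wrist_force: [-1.9, 1.3, 5.6]
finger_gap: 0.046
grip_force: 43.3
```

```bash
python3 -c "
from h import *
st()"
```

```text
t 12.05 tcp [ 0.5398 -0.2694  0.0455] yaw -0.3358 tilt [ 0.001 -0.001] F [-1.93  1.35  5.62] M [0.28 0.33 0.01] gap 0.046 grip 43.3
```

Contact is at exactly the expected home height (TCP 0.0455), so I'll release and lift away.

Call:
carry_out(series=[{"delta_rot": [0,0,0],"travel": [0,0,0],"fingers": -1},{"delta_rot": [0,0,0],"travel": [0,0,0],"fingers": -1},{"delta_rot": [0,0,0],"travel": [0,0,0],"fingers": -1},{"delta_rot": [0,0,0],"travel": [0,0,0],"fingers": -1},{"delta_rot": [0,0,0],"travel": [0,0,0.3],"fingers": -1}])

```text
clock: 12.68
tcp_pos: [0.5392, -0.2689, 0.0514]
orientation: [-0.001, 0.167, 0.986, 0.0]
wrist_force: [0.3, 0.9, -0.8]
finger_gap: 0.0853
grip_force: 0.0
```

Call:
carry_out(series=[{"delta_rot": [0,0,0],"travel": [0,0,0.8],"fingers": -1},{"delta_rot": [0,0,0],"travel": [0,0,1],"fingers": -1},{"delta_rot": [0,0,0],"travel": [0,0,1],"fingers": -1},{"delta_rot": [0,0,0],"travel": [0,0,1],"fingers": -1},{"delta_rot": [0,0,0],"travel": [0,0,0.6],"fingers": -1}])

```text
clock: 13.3
tcp_pos: [0.5402, -0.2696, 0.1638]
orientation: [0.001, 0.167, 0.986, -0.0]
wrist_force: [0.3, -0.8, -0.4]
finger_gap: 0.0856
grip_force: 0.0
```

Call:
carry_out(series=[{"delta_rot": [0,0,0.2],"travel": [0,0.5,0],"fingers": -1},{"delta_rot": [0,0,0.4],"travel": [-0.05,1,0],"fingers": -1},{"delta_rot": [0,0,0.4],"travel": [-0.05,1,0],"fingers": -1},{"delta_rot": [0,0,0.4],"travel": [-0.05,1,0],"fingers": -1},{"delta_rot": [0,0,0.4],"travel": [-0.05,1,0],"fingers": -1}])

```text
clock: 13.92
tcp_pos: [0.5337, -0.1538, 0.161]
orientation: [-0.001, 0.076, 0.997, 0.0]
wrist_force: [0.6, 0.9, 0.6]
finger_gap: 0.0853
grip_force: 0.0
```

Call:
carry_out(series=[{"delta_rot": [0,0,0.4],"travel": [-0.1,1,0],"fingers": -1},{"delta_rot": [0,0,0.4],"travel": [-0.1,1,0],"fingers": -1},{"delta_rot": [0,0,0.4],"travel": [-0.1,1,0],"fingers": -1},{"delta_rot": [0,0,0.4],"travel": [-0.1,1,0],"fingers": -1},{"delta_rot": [0,0,0.4],"travel": [-0.1,1,0],"fingers": -1}])

```text
clock: 14.55
tcp_pos: [0.5207, -0.0291, 0.1611]
orientation: [-0.001, -0.024, 1.0, 0.0]
wrist_force: [-0.3, -0.7, -0.2]
finger_gap: 0.0852
grip_force: 0.0
```

Call:
carry_out(series=[{"delta_rot": [0,0,0.4],"travel": [-0.1,1,0],"fingers": -1},{"delta_rot": [0,0,0.4],"travel": [-0.1,1,0],"fingers": -1},{"delta_rot": [0,0,0.4],"travel": [-0.1,1,0],"fingers": -1},{"delta_rot": [0,0,0.4],"travel": [-0.1,1,0],"fingers": -1},{"delta_rot": [0,0,0.4],"travel": [-0.1,0.9,0],"fingers": -1}])

```text
clock: 15.18
tcp_pos: [0.5078, 0.0931, 0.1611]
orientation: [-0.001, -0.124, 0.992, 0.0]
wrist_force: [0.3, -0.1, 1.1]
finger_gap: 0.0852
grip_force: 0.0
```

Call:
carry_out(series=[{"delta_rot": [0,0,0.3],"travel": [0,0.5,0],"fingers": -1},{"delta_rot": [0,0,0],"travel": [0,0,0],"fingers": -1},{"delta_rot": [0,0,0],"travel": [0,0,0],"fingers": -1}])

```text
clock: 15.55
tcp_pos: [0.5095, 0.103, 0.1617]
orientation: [-0.0, -0.137, 0.991, -0.0]
wrist_force: [-0.6, 0.3, -0.3]
finger_gap: 0.0854
grip_force: 0.0
```

```bash
python3 -c "
from h import *
st(); a=shot('top','top5')['color']
cv2.imwrite('pics/c6.png',cv2.resize(a[190:300,240:460],None,fx=3.5,fy=3.5,interpolation=cv2.INTER_CUBIC)[:,:,::-1])
"
```

```text
t 15.55 tcp [0.5095 0.103  0.1617] yaw 0.2741 tilt [-0. -0.] F [-0.58  0.27 -0.27] M [ 0.02  0.01 -0.03] gap 0.0854 grip 0.0
```

View pics/c6.png

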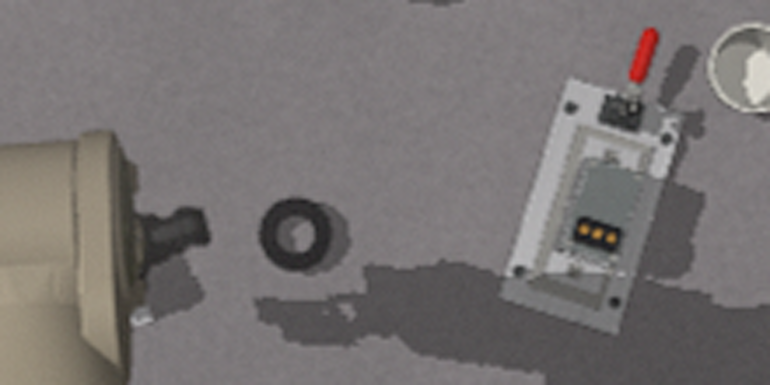

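The lighter choke sits square on the seat (cover at about (612,195) in the crop) with both slots over the pins. Next is the other choke.

Call:
carry_out(series=[{"delta_rot": [0,0,0.31],"travel": [0.12,0.52,0],"fingers": -1},{"delta_rot": [0,0,0],"travel": [0,0.52,-0.5],"fingers": -1},{"delta_rot": [0,0,0],"travel": [0,0,-1],"fingers": -1},{"delta_rot": [0,0,0],"travel": [0,0,-1],"fingers": -1},{"delta_rot": [0,0,0],"travel": [0,0,-1],"fingers": -1}])

```text
clock: 16.23
tcp_pos: [0.5122, 0.1299, 0.0727]
orientation: [-0.0, -0.152, 0.988, 0.0]
wrist_force: [0.1, 0.1, -0.4]
finger_gap: 0.0854
grip_force: 0.0
```

Call:
carry_out(series=[{"delta_rot": [0,0,0],"travel": [0,0,-1],"fingers": -1},{"delta_rot": [0,0,0],"travel": [0,0,-0.7],"fingers": -1},{"delta_rot": [0,0,0],"travel": [0,0,-0.3],"fingers": -1},{"delta_rot": [0,0,0],"travel": [0,0,0],"fingers": -1},{"delta_rot": [0,0,0],"travel": [0,0,0],"fingers": -1}])

```text
clock: 16.85
tcp_pos: [0.5132, 0.1294, 0.0249]
orientation: [0.001, -0.152, 0.988, 0.0]
wrist_force: [0.0, 0.6, 0.8]
finger_gap: 0.0854
grip_force: 0.0
```

```bash
python3 -c "
from h import *
st()"
```

```text
t 16.85 tcp [0.5132 0.1294 0.0249] yaw 0.3053 tilt [0.001 0.   ] F [0.03 0.62 0.82] M [ 0.02 -0.02  0.06] gap 0.0854 grip 0.0
```

Call:
carry_out(series=[{"delta_rot": [0,0,0],"travel": [0,0,0],"fingers": 1},{"delta_rot": [0,0,0],"travel": [0,0,0],"fingers": 1},{"delta_rot": [0,0,0],"travel": [0,0,0],"fingers": 1},{"delta_rot": [0,0,0],"travel": [0,0,0],"fingers": 1},{"delta_rot": [0,0,0],"travel": [0,0,0],"fingers": 1}], squeeze=60)

```text
clock: 17.48
tcp_pos: [0.5133, 0.129, 0.0251]
orientation: [0.001, -0.152, 0.988, -0.0]
wrist_force: [-0.9, -2.4, 5.1]
finger_gap: 0.0452
grip_force: 63.3
```

Call:
carry_out(series=[{"delta_rot": [0,0,0],"travel": [0,0,0.3],"fingers": 1},{"delta_rot": [0,0,0],"travel": [0,0,0.7],"fingers": 1},{"delta_rot": [0,0,0],"travel": [0,0,1],"fingers": 1},{"delta_rot": [0,0,0],"travel": [0,0,1],"fingers": 1},{"delta_rot": [0,0,0],"travel": [0,0,0.5],"fingers": 1}])

```text
clock: 18.1
tcp_pos: [0.5126, 0.1294, 0.1126]
orientation: [0.0, -0.152, 0.988, 0.0]
wrist_force: [0.4, 0.0, -4.6]
finger_gap: 0.0452
grip_force: 62.5
```

Call:
carry_out(series=[{"delta_rot": [0,0,0],"travel": [0,0,0],"fingers": 1},{"delta_rot": [0,0,0],"travel": [0,0,0],"fingers": 1},{"delta_rot": [0,0,0],"travel": [0,0,0],"fingers": 1}])

```text
clock: 18.48
tcp_pos: [0.5118, 0.1292, 0.1106]
orientation: [-0.001, -0.152, 0.988, 0.0]
wrist_force: [-0.2, 0.2, -4.6]
finger_gap: 0.0453
grip_force: 62.5
```

```bash
python3 -c "
from h import *
for i in range(3): st(); shot('top','top6')"
```

```text
t 18.48 tcp [0.5118 0.1292 0.1106] yaw 0.3052 tilt [-0.002 -0.   ] F [-0.19  0.18 -4.63] M [-0.   -0.01 -0.  ] gap 0.0453 grip 62.5
t 18.52 tcp [0.5119 0.1292 0.1108] yaw 0.3052 tilt [-0.002 -0.   ] F [ 0.02 -0.35 -5.22] M [ 0.02  0.01 -0.03] gap 0.0454 grip 62.5
t 18.57 tcp [0.5121 0.1292 0.111 ] yaw 0.3052 tilt [-0.002 -0.   ] F [-0.04  0.44 -4.92] M [ 0.04  0.01 -0.01] gap 0.0451 grip 62.5
```

The second choke weighs about 4.9 N against 1.7 N, so it is the heavier one and goes to the reader.

Call:
carry_out(series=[{"delta_rot": [0,0,-0.1],"travel": [0.3,-0.4,0.3],"fingers": 1},{"delta_rot": [0,0,-0.1],"travel": [0.6,-0.8,0.4],"fingers": 1},{"delta_rot": [0,0,-0.15],"travel": [0.7,-0.9,0.4],"fingers": 1},{"delta_rot": [0,0,-0.15],"travel": [0.7,-0.9,0.4],"fingers": 1},{"delta_rot": [0,0,-0.15],"travel": [0.7,-0.9,0.3],"fingers": 1}])

```text
clock: 19.25
tcp_pos: [0.589, 0.0301, 0.1579]
orientation: [0.001, -0.119, 0.993, -0.0]
wrist_force: [-0.1, 0.1, -4.6]
finger_gap: 0.0455
grip_force: 62.4
```

Call:
carry_out(series=[{"delta_rot": [0,0,-0.15],"travel": [0.7,-0.9,0.3],"fingers": 1},{"delta_rot": [0,0,-0.15],"travel": [0.6,-0.9,0],"fingers": 1},{"delta_rot": [0,0,-0.12],"travel": [0.4,-0.7,0],"fingers": 1},{"delta_rot": [0,0,-0.1],"travel": [0.18,-0.4,0],"fingers": 1},{"delta_rot": [0,0,0],"travel": [0,0,0],"fingers": 1}])

```text
clock: 19.88
tcp_pos: [0.6345, -0.0414, 0.164]
orientation: [-0.0, -0.093, 0.996, 0.0]
wrist_force: [0.0, -0.2, -4.7]
finger_gap: 0.0455
grip_force: 62.5
```

Call:
carry_out(series=[{"delta_rot": [0,0,0],"travel": [0,0,0],"fingers": 1},{"delta_rot": [0,0,0],"travel": [0,0,0],"fingers": 1},{"delta_rot": [0,0,0],"travel": [0,0,0],"fingers": 1}])

```text
clock: 20.25
tcp_pos: [0.6345, -0.0401, 0.1645]
orientation: [0.0, -0.094, 0.996, 0.0]
wrist_force: [0.2, -0.0, -5.2]
finger_gap: 0.0452
grip_force: 62.5
```

```bash
python3 -c "
from h import *
st(); a=shot('top','top7')['color'][120:290,270:460]; b=shot('scene','scene7')['color'][130:390,150:430]
a=cv2.resize(a,None,fx=2.1,fy=2.1);b=cv2.resize(b,None,fx=1.4,fy=1.4);h=min(len(a),len(b))
cv2.imwrite('pics/c7.png',np.hstack([a[:h],b[:h]])[:,:,::-1])
"
```

```text
t 20.25 tcp [ 0.6345 -0.0401  0.1645] yaw 0.1891 tilt [0. 0.] F [ 0.2  -0.01 -5.23] M [ 0.02 -0.    0.03] gap 0.0452 grip 62.5
```

View pics/c7.png

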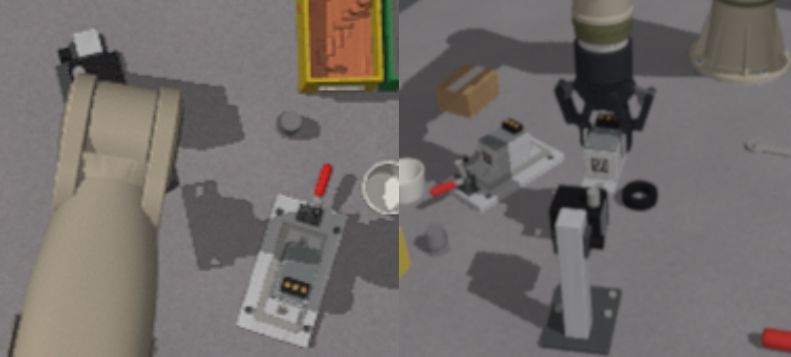

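The heavier choke is held upright in front of the reader, its plate at about (600,164) and clear of everything. The lighter one is seated at about (290,265). I'll hand in now.

```bash
python3 -c "
from h import *
c=load('scene7'); print(onz(c,293.6,247.1,.17).round(3))
st(); print(env.hand_in())"
```

```text
[ 0.673 -0.033  0.17 ]
t 20.35 tcp [ 0.6346 -0.0403  0.1645] yaw 0.1889 tilt [0. 0.] F [-0.98  0.7  -4.72] M [-0.04  0.03  0.  ] gap 0.0454 grip 62.5
the job is handed in; nothing more can be done
None
```

I seated the lighter choke (about 1.7 N) home on the fixture pins and released it. The heavier one (about 4.9 N) is held upright with its code plate within a few millimetres of the reading point, and the job is handed in at 20 s; no verdict came back.

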